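# Open the olive jar in the one-hand clamp and hold its lid

### The job

Open the tight jar of olives on the tasting counter: slide the clamp's jaw up until its sprung rubber pad presses the jar firmly into the fixed V so that the jar cannot turn, and let go of the jaw. Then unscrew the lid anticlockwise until its thread lets go, lift it straight off, and finish with the lid still in the grip, level and just above the open mouth (a finger's width or so of air), not touching the jar. The jar stays standing in the clamp, still braced, and the other things on the counter are left where they are.

Things in the scene. Friction and masses are not known exactly. Their poses are not given: they have to be found in the camera images.
- clamp: Opening clamp fixed to the counter: white board 130 (x) by 360 mm (y -170 to 190), 18 thick, red rubber-lined jaws 45 high, rails 7 high. Origin on its underside, x across the board, z up. The fixed V (open to +y) is at the -y end: a jar seated in it has its axis at x 0, y -65 mm. The sliding jaw, on the +y side, closes along -y.
- jaw_grip (a point): Middle of the top of the sliding jaw's upright black grip (22 mm along clamp y, 30 along x, 102 mm above the counter, 27 mm behind the red back plate). At clamp y +46 mm the pad just touches a seated jar; it starts 25 to 70 mm further +y. Slides with steady 12 N friction and stays where left, also against up to 12 N from the pad's spring.
- pad: Rubber-faced shallow V, 40 mm high, sprung on the front of the sliding jaw: 6 N per mm, up to 4 mm. Origin at board-top height on the axis of the jar it would just touch (111 mm towards -y from jaw_grip when uncompressed); axes as the clamp's. The jaw pushed 2 mm or more past touching a seated jar (push of 24 N or more) keeps it braced with 12 N.
- jar: Clear glass jar of green olives, body 72 mm diameter up to 82 mm, shoulder to 95, neck 44 diameter up to the mouth at 112 mm; 0.4 to 0.65 kg, loose, standing on the board between the jaws, within 2 mm of seated in the V. Origin in the middle of its underside, z up. Unbraced, it turns together with its lid.
- jar_mouth (a point): Middle of the jar's mouth (rim plane), 112 mm above the jar's underside, 130 mm above the counter.
- lid: Gold lid, 58 mm diameter, 15 high, 25 g. Origin mid lower edge, z up; closed 101 mm above the jar's underside (top 134 mm above the counter), x axis along the jar's within 3 degrees. Tight, 0.3 N m. Unscrews anticlockwise from above, rising 1 mm; free after 50 degrees, a lug stops it at 95: turn 55 to 90, then lift. Fingertips fit to 6 mm below it.
- bottle: Green wine bottle with red foil, 74 mm diameter, 300 mm tall, standing; bystander. Origin in the middle of its underside.
- glass_a: Clear stemmed wine glass, 74 mm wide, 185 mm tall, standing; bystander. Origin under its foot.
- glass_b: A second such wine glass; bystander. Origin under its foot.
- candle: Tea light on a round white dish 68 mm wide, 26 mm tall; bystander. Origin under the dish.
- bowl: White ceramic bowl, 124 mm wide, 48 mm tall, waiting for the olives; bystander. Origin under it.
- corkscrew: Waiter's corkscrew, wood and steel, 120 mm long, 12 mm thick, lying flat; bystander. Origin under its middle.
- mustard: Amber mustard jar with white lid, 68 mm diameter, 100 mm tall; bystander. Origin in the middle of its underside.

How it is judged:
On the way, in this order (a step that is already met when the one before it is completed fails the run):
1. the jaw's pad presses the jar into the fixed V (contact force between pad and jar above 2.5 N and y of jar in the frame of clamp below -0.058 m and z of jar in the frame of clamp below 0.024 m and angle between jar's own z axis and vertical below 0.1 rad and z of lid in the frame of jar below 0.104 m), for 0.3 s.
2. the lid is turned loose on the braced jar, not pulled off (contact force between pad and jar above 2.5 N and y of jar in the frame of clamp below -0.058 m and z of jar in the frame of clamp below 0.024 m and angle between jar's own z axis and vertical below 0.1 rad and angle between the x axis of lid and the x axis of jar, either way round above 0.7 rad and z of lid in the frame of jar below 0.112 m and contact force between the fingers and lid above 2 N), for 0.05 s.
At the end, for the whole second after the job is handed in: Lid held in the fingers, still, level within 10 degrees, its edge 3 to 45 mm above the mouth and centred within 15 mm, not touching the jar; jar upright on the board, within 7 mm of seated in the V, the pad still pressing it with over 2.5 N; fingers clear of the clamp (contact force between pad and jar above 2.5 N and y of jar in the frame of clamp below -0.058 m and z of jar in the frame of clamp below 0.024 m and angle between jar's own z axis and vertical below 0.1 rad and contact force between the fingers and lid above 2 N and contact force between lid and jar below 0.05 N and z of lid in the frame of jar_mouth between 0.003 and 0.045 m and horizontal distance between lid and jar_mouth below 0.015 m and angle between lid's own z axis and vertical below 0.17 rad and linear speed of lid below 0.02 m/s and contact force between the fingers and clamp below 0.1 N); the arm keeps its last pose, push and grip.
It fails at once if the jar is lifted off the board or tipped (z of jar in the frame of clamp above 0.032 m or angle between jar's own z axis and vertical above 0.2 rad).
It fails at once if another thing on the counter is pushed away by more than 30 mm or knocked over (distance of any of bottle, glass_a, glass_b, candle, bowl, corkscrew, mustard from where it was at the start of the episode above 0.03 m or angle between any of bottle, glass_a, glass_b, mustard's own z axis and vertical above 0.3 rad).
It also fails if it takes over 48 s, if anything falls off the work surface, if the arm or the gripper's body presses on something with over 40 N, if the wrist force passes 120 N, or if a joint passes its speed limit or range.

### The arm

A 6-joint arm with a two-finger parallel gripper is mounted at the origin on the work surface. World frame = base frame: x ahead of the robot, y to its left, z up, the work surface at z = 0. Lengths are in m, angles in rad, forces in N, time in s.
With the tool pointing down it reaches from about 0.3 to 0.95 m from the base axis. Payload 3.1 kg.
Tool frame: the origin (TCP) lies midway between the tips of the shut fingers; the grasp point (between the pads) lies r.pinch_z behind it (r.pinch_z is the distance from the TCP to the grasp point, in m); z points along the fingers, y is the line along which they close (so a half turn about z gives the same grasp; the last joint's range is limited). The gripper opens to 85 mm and grips with 20 to 120 N. Pads are 22 mm wide; open, the fingers measure 114 mm over their backs; the gripper's body (76 mm by 85 mm) begins 54 mm behind the grasp point. The pads swing forward as they close: fully open they stand 13 mm farther back than shut.
Start: joints at [1.187, 0.308, 1.634, -0, 1.2, -0.07], TCP at [0.193, 0.594, 0.231] pointing down, gripper open.
Joint ranges: [-3.06, 3.06], [-0.79, 1.96], [0.05, 2.63], [-1.19, 4.34], [0.05, 2.64], [-2.94, 2.94]. Speed limits (rad/s): [2.79, 2.79, 3.14, 3.14, 3.14, 3.14].

### API

Orientations are given as a unit quaternion [x, y, z, w].
In Python, from rig import r, status, get_image, get_calibration gives the robot as it stands (r), with the cameras as plain functions and the readings (status).
- The arm moves only by the tool shift_gripper, called after ">>>" as name(argument=value, ...) on one line, values as JSON. Schema: {"type":"object","properties":{"motion":{"type":"array","items":{"type":"array","items":{"type":"array","items":{"type":"number"},"minItems":5,"maxItems":5},"minItems":1,"maxItems":12},"minItems":1,"maxItems":1},"grip_force":{"type":"number"},"only":{"type":"string"},"quiet":{"type":"boolean"},"lines":{"type":"string"}},"required":["motion"],"additionalProperties":false}. motion is a list that holds a single list of rows (three levels of brackets), with 1 to 12 rows, each of 5 numbers: the opening from 0.0 (shut) to 1.0 (fully open), then dx, dy, dz in shares of the most that a row can go, 1 being 62.5 mm, then a turn about the tool's z in fractions of the full range, 1 being 2 rad; each row shifts and turns the commanded pose from where the row before left it, along the tool's axes as they then stand; what a row does not reach is not made up. A row lasts 1/8 s, in which the tool goes at most 0.0625 m and 0.188 rad, less where a joint would pass 70% of its speed; a pose out of reach is approached as far as the arm can. The fingers move at their own pace and stop on an object; grip_force is the grip in N (left out, the last holds). Time passes only in rows, so rows that do not move let the fingers close. The tool returns the time, the measured TCP pose, the force, the opening and the grip force at its end. only (a regular expression) keeps the lines of the reply that match it, lines (a string "A,B") keeps lines A to B, and quiet returns only ok. No shift or turn number may pass 1 either way. Input that does not fit is refused with a message, and nothing moves.
- status.get_obs(): the state, without advancing time (a new reading comes with each control period).
- get_image(name): name is "scene" or "top"; returns the picture (420x560x3 uint8, blue, green, red); there is no depth.
- get_calibration(name): a dict with "intrinsics" (3x3 intrinsics, pixels), "k1" (the pictures are not rectified: a ray, as slopes to the right and down, at radius r is drawn at 1 + k1 r^2 times it, then the intrinsics apply), "camera_from_world" (4x4, takes a point from world to camera coordinates). Camera axes: x right, y down, z forward; pixel columns grow to the right and rows downward; lengths in m; the calibration is good to about 2 mm. A picture is of the moment at which its call begins. get_calibration takes no time and is no camera call.
- r.hand_in(): hands the job in; it is judged then, once.
The state is a dict: "t": time; "q": joint angles; "qvel": joint speeds; "tau": joint torques, N m; "position": TCP position; "tcp_rot": TCP orientation; "ft_force": force on the tool from outside, world axes, zero at the start; "moment": the same for the moment, N m; "gripper_width": opening from 0.0 (shut) to 1.0 (fully open); "gripper_force": force on a finger pad.
Only numpy, scipy, OpenCV 4.12 (cv2) and the standard library are available. Lean on these libraries where they do the work, as an engineer would, in place of code of your own. Each camera call takes 0.05 s, during which the arm holds its last target. There are 200 camera calls.

## Working session

There is one attempt and no reset: what is moved stays moved. The work goes in short steps, Python scripts to look and compute and a tool call to move; the robot and the scene stay as the last step left them, time stands still between calls to the robot, and variables do not carry over. Pictures are saved under pics/ and viewed, at most 10 in all, crops included, and the job is handed in when it is done.

```bash
ls; mkdir -p pics
```

Run:
```python
from rig import r, status, get_image, get_calibration
import cv2,numpy as np
for n in("scene","top"):
    cv2.imwrite(f"pics/{n}0.png",get_image(n)); c=get_calibration(n); print(n,c["intrinsics"],c["k1"],np.round(c["camera_from_world"],4))
print(r.pinch_z,status.get_obs())
```

```text
pics
rig.py
scene [[473.2634949    0.         277.37364788]
 [  0.         473.2634949  213.85472793]
 [  0.           0.           1.        ]] -0.06490693837112363 [[ 0.7472  0.6645  0.0117 -0.4448]
 [ 0.5191 -0.5726 -0.6346 -0.2544]
 [-0.415   0.4802 -0.7728  1.4022]
 [ 0.      0.      0.      1.    ]]
top [[451.99175233   0.         279.50641597]
 [  0.         451.99175233 211.65303637]
 [  0.           0.           1.        ]] -0.0005097908682433911 [[-1.0500e-02 -9.9980e-01  1.4100e-02 -9.0000e-04]
 [-9.8400e-01  7.8000e-03 -1.7820e-01  5.8740e-01]
 [ 1.7800e-01 -1.5700e-02 -9.8390e-01  1.0711e+00]
 [ 0.0000e+00  0.0000e+00  0.0000e+00  1.0000e+00]]
0.0187 {'t': 0.1, 'q': array([ 1.18729944e+00,  3.08964492e-01,  1.63508454e+00, -1.39739492e-05,
        1.19970328e+00, -6.96902288e-02]), 'qvel': array([-1.02965119e-03, -2.31111087e-03, -2.42997079e-03, -1.79775515e-03,
        7.44400695e-04,  4.19853206e-05]), 'tau': array([-8.11031859e-04, -4.16411698e+01, -2.77644324e+01, -1.52831399e-04,
        4.15804607e-03,  8.70653139e-06]), 'position': array([0.19266372, 0.59376072, 0.23012088]), 'tcp_rot': array([ 1.56257731e-01,  9.87715726e-01, -1.05368685e-03, -2.36251301e-04]), 'ft_force': array([ 0.43960412,  0.3082981 , -0.386985  ]), 'moment': array([-0.00383581,  0.00213199, -0.00567871]), 'gripper_force': 0.0, 'gripper_width': 1.0012104859296287}
```

View pics/scene0.png

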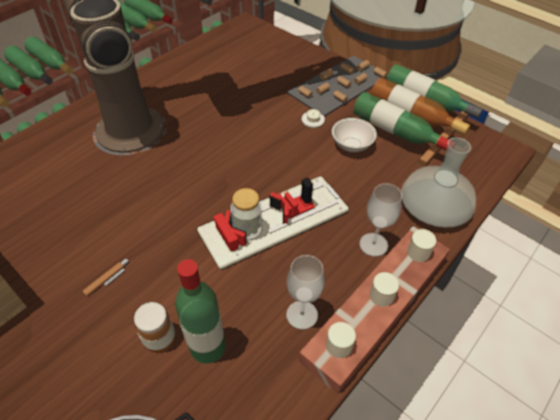

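View pics/top0.png

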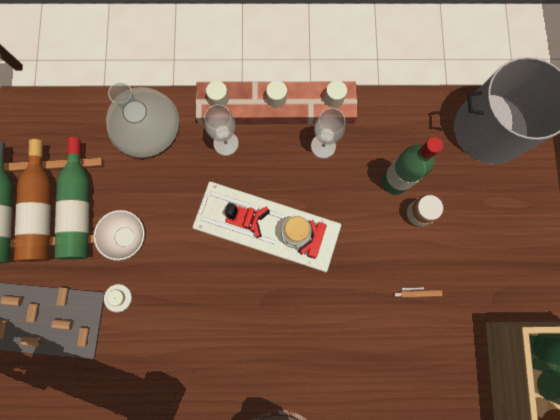

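The scene view shows the gold lid at about (246,199), the black jaw grip at (307,185) and the white board between them. In the top view the lid is at (297,230), the grip at (231,211), the fixed V is on the right at (315,240), and the board's corners are at (212,184), (340,215), (327,270) and (194,232).

Create h.py:
```python
from rig import r, status, get_image, get_calibration
import cv2,numpy as np
def ray(n,u,v):
    c=get_calibration(n);K=c["intrinsics"];T=np.array(c["camera_from_world"])
    d=cv2.undistortPoints(np.array([[[u,v]]],float),np.array(K),np.array([c["k1"],0,0,0]))[0,0]
    return -T[:3,:3].T@T[:3,3], T[:3,:3].T@np.array([d[0],d[1],1])
def plane(n,u,v,z):
    o,d=ray(n,u,v); return o+d*(z-o[2])/d[2]
def proj(n,p):
    c=get_calibration(n);T=np.array(c["camera_from_world"])
    return cv2.projectPoints(np.array([p],float),cv2.Rodrigues(T[:3,:3])[0],T[:3,3],np.array(c["intrinsics"]),np.array([c["k1"],0,0,0]))[0][0,0]
def blob(m,c,rad):
    k=np.zeros(m.shape,np.uint8);cv2.circle(k,c,rad,255,-1)
    m=cv2.bitwise_and(m,k);ys,xs=np.nonzero(m);return xs.mean(),ys.mean(),len(xs),m
```

Run:
```python
from h import *
t=cv2.imread("pics/top0.png");s=cv2.imread("pics/scene0.png")
cl={}
for n,im,lc,gc in(("top",t,(297,230),(231,211)),("scene",s,(246,199),(307,190))):
    h=cv2.cvtColor(im,cv2.COLOR_BGR2HSV)
    g=cv2.inRange(h,(12,90,90),(32,255,255)); u,v,k,m=blob(g,lc,20)
    cn=max(cv2.findContours(m,0,2)[0],key=cv2.contourArea)
    print(n,"lid",u,v,k,cv2.boundingRect(cn),plane(n,u,v,.134),cv2.minEnclosingCircle(cn))
    b=cv2.inRange(h,(0,0,0),(180,255,45)); u,v,k,m=blob(b,gc,18)
    print(" grip",u,v,k,cv2.boundingRect(m),plane(n,u,v,.102))
    w=cv2.inRange(h,(0,0,140),(180,70,255)); u,v,k,m=blob(w,(267,227) if n=="top" else (273,220),88)
    m=cv2.morphologyEx(m,cv2.MORPH_OPEN,np.ones((3,3)))
    cn=max(cv2.findContours(m,0,2)[0],key=cv2.contourArea);R=cv2.minAreaRect(cn);B=cv2.boxPoints(R)
    P=np.array([plane(n,*p,.018) for p in B]);e=P[1:]-P[:-1]
    print(" board",B.round(),P.round(4).tolist(),P.mean(0),np.linalg.norm(e,axis=1),np.degrees(np.arctan2(e[:,1],e[:,0])))
z=cv2.resize(np.hstack([t[175:280,185:350],s[165:270,190:355]]),None,fx=2.4,fy=2.4,interpolation=2)
cv2.imwrite("pics/c1.png",z)
```

```text
top lid 296.62948207171314 228.60956175298804 502 (284, 217, 26, 25) [ 0.53290841 -0.04379529  0.134     ] ((296.75, 228.25), 12.869637489318848)
 grip 231.22784810126583 211.7594936708861 79 (226, 204, 11, 15) [0.57911022 0.10900841 0.102     ]
 board [[192. 228.]
 [207. 180.]
 [342. 224.]
 [326. 272.]] [[0.552, 0.2171, 0.018], [0.6787, 0.1795, 0.018], [0.5615, -0.1667, 0.018], [0.4387, -0.1229, 0.018]] [0.55773342 0.02675476 0.018     ] [0.13218033 0.36549215 0.13039209] [ -16.50332636 -108.7107009   160.36497206]
scene lid 245.22556390977442 198.3345864661654 532 (231, 187, 29, 24) [ 0.53747165 -0.04518646  0.134     ] ((245.0, 198.0), 14.31792163848877)
 grip 306.3673469387755 190.41836734693877 196 (302, 179, 10, 24) [0.60621484 0.08863285 0.102     ]
 board [[193. 222.]
 [327. 161.]
 [349. 209.]
 [215. 270.]] [[0.423, -0.1162, 0.018], [0.5344, 0.2717, 0.018], [0.6808, 0.1728, 0.018], [0.5632, -0.1761, 0.018]] [0.5503511  0.03805228 0.018     ] [0.40354937 0.17664863 0.36816034] [  73.98036895  -34.03651764 -108.61899144]
```

View pics/c1.png

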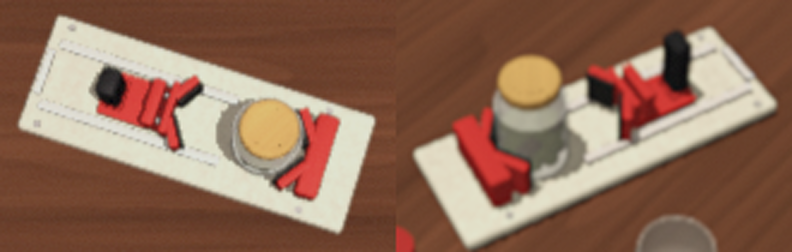

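Run:
```python
from h import *
L=np.array([.533,-.044]);a=np.radians(18.6);Y=np.array([np.sin(a),np.cos(a)]);X=np.array([np.cos(a),-np.sin(a)])
print(plane("scene",306.7,182,.102), plane("top",230.5,210.5,.102))
for y in(.09,.095,.1,.105):
    p=[*(L+(y+.065)*Y),.102]; print(y,p,proj("top",p),proj("scene",p))
    if y==.095:
        for sx in(-1,1):
            for sy in(-1,1):
                q=[*(L+(y+.065+sy*.011)*Y+sx*.015*X),.102];print("  corner",proj("top",q),proj("scene",q))
```

```text
[0.58953528 0.11019447 0.102     ] [0.58216154 0.11075904 0.102     ]
0.09 [np.float64(0.5824386929412009), np.float64(0.10290410355148578), 0.102] [233.81561854 210.35945007] [302.47283212 182.18724804]
0.095 [np.float64(0.5840334894876912), np.float64(0.10764294560153372), 0.102] [231.82161377 209.71425492] [304.24868892 181.44624353]
  corner [234.14609073 217.05807279] [297.07265952 179.09350262]
  corner [225.35462584 214.20775227] [304.83977779 175.88659391]
  corner [238.262829   205.23867615] [303.64456731 187.12433719]
  corner [229.51040353 202.4123075 ] [311.48195271 183.8191313 ]
0.1 [np.float64(0.5856282860341816), np.float64(0.11238178765158165), 0.102] [229.82839034 209.06931229] [306.01928758 180.70747856]
0.105 [np.float64(0.5872230825806719), np.float64(0.11712062970162955), 0.102] [227.83594794 208.42462209] [307.78464005 179.97094776]
```

The manual's scale: shifts go in shares of 62.5 mm and turns go in shares of 2 rad. Converting my numbers, -0.05 m is -0.8, -0.03 m is -0.48.

>>> shift_gripper(motion=[[[1,-0.8,-0.48,0,0],[1,-0.8,-0.48,0,0],[1,-0.8,-0.48,0,0],[1,-0.8,-0.48,0,0],[1,-0.8,-0.48,0,0],[1,-0.8,-0.48,0,0],[1,-0.8,-0.48,0,0],[1,-0.8,-0.48,0,0],[1,-0.8,-0.48,0,0],[1,-0.8,-0.48,0,0],[1,-0.32,-0.48,0,0],[1,0,0,0,0]]], grip_force=40)

```text
t: 1.6
position: [0.5861, 0.1174, 0.2305]
tcp_rot: [0.158, 0.987, -0.0, -0.001]
ft_force: [-0.2, 0.4, -0.5]
gripper_width: 0.996
gripper_force: 0.0
```

Scaled: 0.05 m is 0.8, -0.007 m is -0.112.

>>> shift_gripper(motion=[[[1,-0.016,-0.112,0.64,0],[1,0,0,0.8,0],[1,0,0,0.72,0],[1,0,0,0.32,0],[0,0,0,0,0],[0,0,0,0,0],[0,0,0,0,0],[0,0,0,0,0]]], grip_force=60)

```text
t: 2.6
position: [0.586, 0.1133, 0.0785]
tcp_rot: [0.157, 0.988, 0.001, 0.002]
ft_force: [-0.4, 0.2, 4.5]
gripper_width: 0.247
gripper_force: 59.4
```

Scaled: -0.012 m is -0.192, -0.008 m is -0.128.

>>> shift_gripper(motion=[[[0,0,-0.192,0,0],[0,0,-0.192,0,0],[0,0,-0.192,0,0],[0,0,-0.128,0,0],[0,0,0,0,0],[0,0,0,0,0]]])

```text
t: 3.35
position: [0.5728, 0.0739, 0.0785]
tcp_rot: [0.157, 0.988, 0.003, 0.002]
ft_force: [-0.6, 9.0, 3.7]
gripper_width: 0.25
gripper_force: 60.1
```

Run:
```python
from h import *
cv2.imwrite("pics/c2.png",cv2.resize(np.hstack([get_image("top")[175:280,185:350],get_image("scene")[165:270,190:355]]),None,fx=2.4,fy=2.4))
```

```text
(no output)
```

View pics/c2.png

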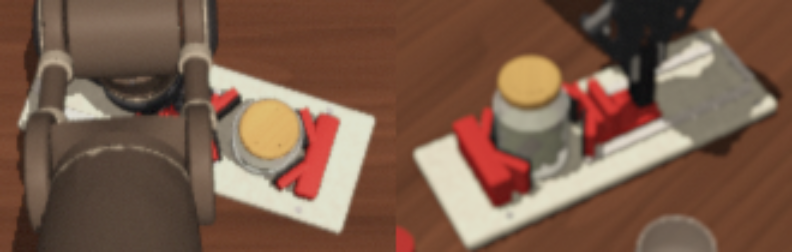

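The jaw is following the gripper, and its pad is now about 12 mm short of the jar. The lid hasn't moved, at crop (268,128). I'll keep pushing in small steps and watch the force.

Scaled: -0.006 m is -0.096, -0.004 m is -0.064.

>>> shift_gripper(motion=[[[0,0,-0.096,0,0],[0,0,-0.064,0,0],[0,0,0,0,0],[0,0,0,0,0]]])

```text
t: 3.95
position: [0.5698, 0.065, 0.0785]
tcp_rot: [0.157, 0.988, 0.003, 0.002]
ft_force: [-0.3, 10.0, 4.9]
gripper_width: 0.245
gripper_force: 60.1
```

>>> shift_gripper(motion=[[[0,0,-0.032,0,0],[0,0,0,0,0]]])

```text
t: 4.2
position: [0.5693, 0.0635, 0.0785]
tcp_rot: [0.157, 0.988, 0.003, 0.002]
ft_force: [0.8, 11.2, 4.8]
gripper_width: 0.243
gripper_force: 60.0
```

>>> shift_gripper(motion=[[[0,0,-0.032,0,0],[0,0,0,0,0]]])

```text
t: 4.45
position: [0.5686, 0.0616, 0.0785]
tcp_rot: [0.157, 0.988, 0.003, 0.002]
ft_force: [0.3, 12.1, 4.9]
gripper_width: 0.243
gripper_force: 60.0
```

Scaled: -0.002 m is -0.032.

>>> shift_gripper(motion=[[[0,0,-0.032,0,0],[0,0,0,0,0]]])

```text
t: 4.7
position: [0.5682, 0.0604, 0.0785]
tcp_rot: [0.158, 0.987, 0.004, 0.002]
ft_force: [1.3, 13.6, 4.3]
gripper_width: 0.245
gripper_force: 60.0
```

>>> shift_gripper(motion=[[[0,0,-0.032,0,0],[0,0,0,0,0]]])

```text
t: 4.95
position: [0.568, 0.0595, 0.0786]
tcp_rot: [0.158, 0.987, 0.005, 0.002]
ft_force: [1.7, 16.5, 3.3]
gripper_width: 0.245
gripper_force: 59.9
```

>>> shift_gripper(motion=[[[0,0,-0.016,0,0],[0,0,0,0,0]]])

```text
t: 5.2
position: [0.5679, 0.0593, 0.0786]
tcp_rot: [0.158, 0.987, 0.006, 0.003]
ft_force: [3.2, 19.7, 2.4]
gripper_width: 0.246
gripper_force: 59.9
```

Scaled: -0.002 m is -0.032.

>>> shift_gripper(motion=[[[0,0,-0.032,0,0],[0,0,0,0,0]]])

```text
t: 5.45
position: [0.5676, 0.0585, 0.0786]
tcp_rot: [0.158, 0.987, 0.006, 0.003]
ft_force: [3.5, 23.5, 1.6]
gripper_width: 0.246
gripper_force: 59.9
```

>>> shift_gripper(motion=[[[0,0,-0.032,0,0],[0,0,0,0,0]]])

```text
t: 5.7
position: [0.5674, 0.0578, 0.0786]
tcp_rot: [0.158, 0.987, 0.007, 0.003]
ft_force: [4.6, 26.3, 1.2]
gripper_width: 0.243
gripper_force: 60.1
```

>>> shift_gripper(motion=[[[0,0,-0.016,0,0],[0,0,0,0,0],[0,0,0,0,0]]])

```text
t: 6.08
position: [0.5674, 0.0576, 0.0786]
tcp_rot: [0.158, 0.987, 0.008, 0.004]
ft_force: [5.3, 28.8, -0.2]
gripper_width: 0.246
gripper_force: 60.3
```

>>> shift_gripper(motion=[[[0,0,-0.016,0,0],[0,0,0,0,0],[0,0,0.048,0,0],[0,0,0.032,0,0],[0,0,0,0,0]]])

```text
t: 6.7
position: [0.5672, 0.0574, 0.0785]
tcp_rot: [0.158, 0.988, 0.004, 0.002]
ft_force: [2.0, 15.7, 3.7]
gripper_width: 0.247
gripper_force: 60.1
```

>>> shift_gripper(motion=[[[0.6,0,0,0,0],[0.6,0,0,0,0],[0.6,0,0,0,0],[0.6,0,0,-0.48,0],[0.6,0,0,-0.8,0],[0.6,0,0,-0.8,0],[1,0,0,0,0]]])

```text
t: 7.58
position: [0.5686, 0.0517, 0.2118]
tcp_rot: [0.157, 0.988, 0.001, 0.005]
ft_force: [-0.2, -0.6, -0.3]
gripper_width: 0.793
gripper_force: 0.0
```

Run:
```python
from h import *
for n,lc in(("top",(297,230)),("scene",(246,199))):
    im=get_image(n);cv2.imwrite(f"pics/{n}3.png",im)
    for i in (im,cv2.imread(f"pics/{n}0.png")):
        u,v,k,m=blob(cv2.inRange(cv2.cvtColor(i,cv2.COLOR_BGR2HSV),(12,90,90),(32,255,255)),lc,20);print(n,u,v,k,plane(n,u,v,.134))
p=[.533,-.044,.134];print(proj("scene",p),proj("top",p))
s=cv2.imread("pics/scene3.png");t=cv2.imread("pics/top3.png")
cv2.imwrite("pics/c3.png",cv2.resize(np.hstack([t[175:280,185:350],s[165:270,190:355]]),None,fx=2.4,fy=2.4))
```

```text
top 297.70851063829787 228.80212765957447 470 [ 0.53244252 -0.04625931  0.134     ]
top 296.62948207171314 228.60956175298804 502 [ 0.53290841 -0.04379529  0.134     ]
scene 245.0 198.4632768361582 531 [ 0.5373652  -0.04579763  0.134     ]
scene 245.22556390977442 198.3345864661654 532 [ 0.53747165 -0.04518646  0.134     ]
[244.15714131 197.02692456] [296.71814295 228.56917902]
```

View pics/c3.png

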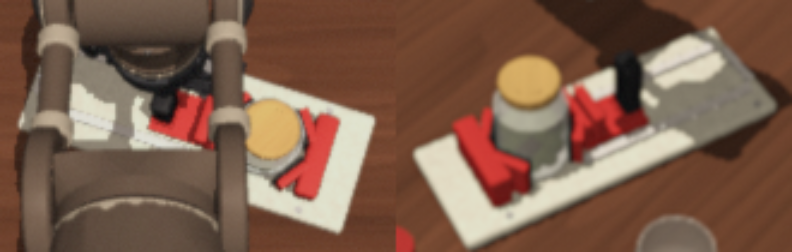

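The crop shows the pad against the jar, the grip left free at crop (628,80), and the lid still in place at crop (528,80). Next I'll move over the lid.

Scaled: -0.0527 m is -0.8432, 0.0035 m is 0.056, 0.17 rad is 0.085.

>>> shift_gripper(motion=[[[1,0.056,-0.8,0,0],[1,0,-0.8432,0,0],[1,0,0,0,0.085],[1,0,0,0,0.085],[1,0,0,0,0.08],[1,0,0,0.48,0],[1,0,0,0,0]]])

```text
t: 8.55
position: [0.5257, -0.044, 0.1719]
tcp_rot: [0.396, 0.918, -0.001, -0.005]
ft_force: [-0.0, 0.1, 0.3]
gripper_width: 1.001
gripper_force: 0.0
```

```bash
python3 -c "
from rig import r, status, get_image, get_calibration;print(status.get_obs()['q'])"
```

```text
[-1.65911110e-01  1.94987463e-01  1.90639890e+00 -1.13619700e-04
  1.05036221e+00 -9.22612886e-01]
```

Scaled: 0.03 m is 0.48, -0.0059 m is -0.0944.

>>> shift_gripper(motion=[[[1,-0.0944,0.0816,0,0],[1,0,0,0.48,0],[1,0,0,0.32,0],[1,0,0,0,0],[1,0,0,0,0]]])

```text
t: 9.18
position: [0.5388, -0.0454, 0.1275]
tcp_rot: [0.396, 0.918, 0.0, 0.001]
ft_force: [0.2, -0.6, 0.1]
gripper_width: 0.998
gripper_force: 0.0
```

>>> shift_gripper(motion=[[[1,0,0,0,0],[1,0,0,0,0]]])

```text
t: 9.43
position: [0.5382, -0.0453, 0.1273]
tcp_rot: [0.396, 0.918, 0.0, 0.001]
ft_force: [-0.9, -0.6, -0.7]
gripper_width: 1.001
gripper_force: 0.0
```

Scaled: 0.0105 m is 0.168, 0.0036 m is 0.0576.

>>> shift_gripper(motion=[[[1,0.0576,-0.0496,0.128,0],[1,0,0,0.168,0],[1,0,0,0,0],[1,0,0,0,0]]])

```text
t: 9.93
position: [0.5326, -0.0447, 0.1074]
tcp_rot: [0.396, 0.918, -0.0, -0.0]
ft_force: [-0.2, 0.2, -0.2]
gripper_width: 0.997
gripper_force: 0.0
```

>>> shift_gripper(motion=[[[0,0,0,0,0],[0,0,0,0,0],[0,0,0,0,0],[0,0,0,0,0],[0,0,0,0,0]]], grip_force=30)

```text
t: 10.55
position: [0.533, -0.0448, 0.1082]
tcp_rot: [0.396, 0.918, 0.0, 0.0]
ft_force: [-0.9, -0.3, 4.4]
gripper_width: 0.671
gripper_force: 32.0
```

Scaled: -0.08 rad is -0.04.

>>> shift_gripper(motion=[[[0,0,0,0,0],[0,0,0,0,0],[0,0,0,0,-0.04],[0,0,0,0,-0.04],[0,0,0,0,-0.04],[0,0,0,0,-0.04],[0,0,0,0,0]]], grip_force=70)

```text
t: 11.42
position: [0.5342, -0.0448, 0.1089]
tcp_rot: [0.244, 0.97, 0.0, 0.002]
ft_force: [-0.2, -0.4, 5.5]
gripper_width: 0.656
gripper_force: 72.9
```

```bash
python3 -c "
from rig import r, status, get_image, get_calibration;o=status.get_obs();print(o['moment'],o['q'][5])"
```

```text
[-0.01356037  0.04553795  0.14694004] -1.2428023459676345
```

Scaled: -0.0003 m is -0.0048, -0.12 rad is -0.06.

>>> shift_gripper(motion=[[[0,0,0,-0.0048,-0.05],[0,0,0,-0.0048,-0.05],[0,0,0,-0.0048,-0.05],[0,0,0,0,-0.05],[0,0,0,0,-0.05],[0,0,0,0,-0.05],[0,0,0,0,-0.05],[0,0,0,0,-0.05],[0,0,0,0,-0.06],[0,0,0,0,0],[0,0,0,0,0]]])

```text
t: 12.8
position: [0.5343, -0.0447, 0.1102]
tcp_rot: [-0.212, 0.977, -0.0, 0.002]
ft_force: [-0.3, 1.0, 7.5]
gripper_width: 0.663
gripper_force: 73.8
```

```bash
python3 - <<'E'
from h import *
o=status.get_obs();print(o['moment'],o['q'][5])
s=get_image("scene");cv2.imwrite("pics/c4.png",cv2.resize(s[130:270,180:355],None,fx=4,fy=4))
E
```

```text
[0.13997424 0.08578766 0.06466189] -2.162403193366531
```

View pics/c4.png

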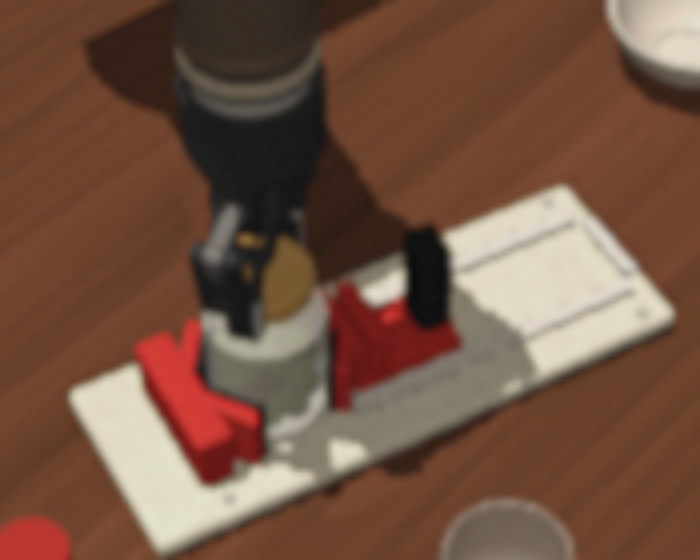

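The jar is still upright between the V and the pad, and the lid is in the fingers at crop (285,275). The tool has turned 71° and the torque has dropped, so I'll lift gently.

Scaled: -0.002 m is -0.032.

>>> shift_gripper(motion=[[[0,0,0,-0.032,0],[0,0,0,-0.032,0],[0,0,0,0,0]]])

```text
t: 13.22
position: [0.5324, -0.0446, 0.1123]
tcp_rot: [-0.211, 0.977, 0.0, -0.0]
ft_force: [-0.4, -0.0, 0.4]
gripper_width: 0.657
gripper_force: 74.0
```

>>> shift_gripper(motion=[[[0,0,0,-0.08,0],[0,0,0,-0.08,0],[0,0,0,-0.08,0],[0,0,0,-0.08,0],[0,0,0,0,0],[0,0,0,0,0],[0,0,0,0,0],[0,0,0,0,0]]])

```text
t: 14.22
position: [0.5325, -0.0446, 0.1324]
tcp_rot: [-0.211, 0.977, 0.0, -0.0]
ft_force: [-0.1, -0.3, -0.9]
gripper_width: 0.658
gripper_force: 74.1
```

```bash
python3 - <<'E'
from h import *
s=get_image("scene");t=get_image("top");cv2.imwrite("pics/c5.png",cv2.resize(np.hstack([s[150:270,190:320],t[175:295,230:360]]),None,fx=3,fy=3))
E
```

```text
(no output)
```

View pics/c5.png

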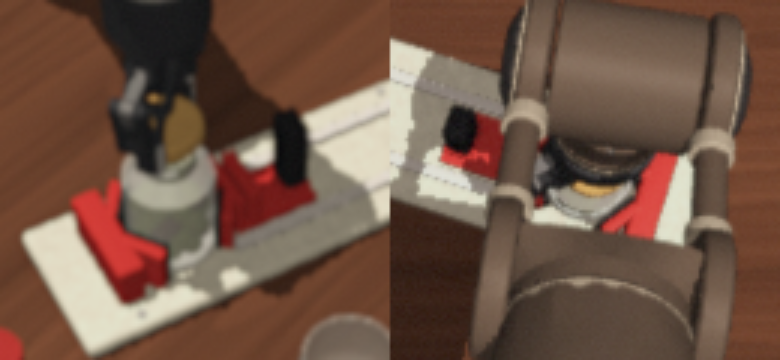

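The lid has moved up with the fingers, at crop (185,128). It has the same outline as before the lift, so it is still level. There is clear air above the neck at crop (185,170), and the jar is still braced. I'll hand it in.

```bash
python3 -c "
from rig import r, status, get_image, get_calibration;print(r.hand_in())"
```

```text
the job is handed in; nothing more can be done
None
```

I handed the job in with the jar braced in the clamp and the lid unscrewed by about 71°, held level in the grip an estimated 12 mm above the open mouth; the rig did not report a verdict.

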